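Shut one air valve by feel and vent its line

TASK

The tool on the blue outlet is to be changed: shut the blue valve on the air manifold by turning its knob clockwise until it is snug on its seat by feel, finger-tight and not overtightened, and leave it shut. Then hold that same section's vent button fully down for about a second to bleed the line, and let it come back up. The red, yellow and green valves are in use: do not brush against any part of their sections, and leave the things lying around where they are.

Things in the scene. Friction and masses are not known exactly. Their poses are not given: they have to be found in the camera images.
- blue_grip (a point): blue valve's bar knob: point on its upright axis, 108 mm above the bench. The bar is an upright blade 36 mm long (this point's x; white line at the +x end), 10 mm thick (its y), 88 to 118 mm above the bench; below it a 10 mm stem and, under 78 mm, a brass bonnet 26 mm across. The four knob axes stand in a row 60 mm apart, in changing order, all equally high.
- blue_knob (a joint): angle of the blue knob, rad: 0 with the bar square across the row, growing clockwise from above (closing); starts at 0 to 0.3. It turns against an even packing friction of 0.08 N m until it meets its soft seat, somewhere between 0.65 and 1.4: hidden, different each time. From there the torque rises by 3 N m per rad.
- blue_section: the section to work, same sizes as the others; origin at its underside under the blue knob's axis, 18 mm above the bench; x away from its quick coupler. Shut finger-tight, its valve has 0.18 to 0.5 N m on the seat beyond the packing friction (0.3 is usual); above 0.5 the seat is crushed. Let go, the knob springs back a little and the packing friction keeps it shut.
- blue_vent_top (a point): top centre of the black vent (bleed) button of the blue section, 18 mm across, 80 mm above the bench, standing 8 mm out of its steel collar (31 mm across); it lies 50 mm from the blue knob's axis, on the side of the quick couplers
- blue_vent (a joint): how far the blue section's vent button is pressed, m: 0 out, 0.006 fully down; a spring takes 2.5 N to start and 6.7 N to be fully down, and brings it back
- red_section: aluminium valve section, 106 x 59 x 44 mm (depth, width, height), with red bar knob and black vent button like the blue one's; origin at its underside under the knob axis, 18 mm above the bench; x points away from its quick coupler; the vent button lies 50 mm to its -x. A neighbour, in use: no part of it may be touched.
- red_tip (a point): top edge of the white-marked end of the red bar knob, 18 mm from its axis, 118 mm above the bench: shows where that knob points, which must not change
- yellow_section: aluminium valve section, 106 x 59 x 44 mm (depth, width, height), with yellow bar knob and black vent button like the blue one's; origin at its underside under the knob axis, 18 mm above the bench; x points away from its quick coupler; the vent button lies 50 mm to its -x. A neighbour, in use: no part of it may be touched.
- yellow_tip (a point): top edge of the white-marked end of the yellow bar knob, 18 mm from its axis, 118 mm above the bench: shows where that knob points, which must not change
- green_section: aluminium valve section, 106 x 59 x 44 mm (depth, width, height), with green bar knob and black vent button like the blue one's; origin at its underside under the knob axis, 18 mm above the bench; x points away from its quick coupler; the vent button lies 50 mm to its -x. A neighbour, in use: no part of it may be touched.
- green_tip (a point): top edge of the white-marked end of the green bar knob, 18 mm from its axis, 118 mm above the bench: shows where that knob points, which must not change
- manifold: plywood mounting board, 150 x 420 x 18 mm, screwed to the bench, that carries the four sections in a row along its y, with the end plate at its -y end and the inlet block with regulator (black dome, top at 114 mm) and gauge at its +y end; origin at the bench under the middle of the row of knobs, x away from the couplers
- wrench: steel wrench 170 mm long lying on the bench; a bystander
- screwdriver: screwdriver with red handle, 200 mm long, lying on the bench; a bystander
- spray_can: green spray can 52 mm across and 150 mm high, standing on the bench; origin under its middle; a bystander
- tape_measure: yellow tape measure 70 x 38 x 64 mm on the bench; origin under its middle; a bystander

How it is judged (in metres and radians):
On the way, in this order (a step that is already met when the one before it is completed fails the run):
1. the blue valve is snug: its seat is loaded with at least 0.18 N m (contact force between blue_knob_c2 and blue_seat_c0 above 8.3 N), for 0.2 s.
2. the valve still shut, the blue section's vent button is held fully down (5 mm or more of its 6 mm) (value of joint blue_vent above 0.005 m and contact force between blue_knob_c2 and blue_seat_c0 above 1.4 N), for 0.6 s.
At the end, for the whole second after the job is handed in: Blue knob at rest and shut on its seat (seat load over 0.03 N m), its vent button back up (within 1 mm), the red, yellow and green knobs as they were (2 mm at the bar end), wrench, screwdriver, spray can and tape measure within 10 mm of their starts (contact force between blue_knob_c2 and blue_seat_c0 above 1.4 N and velocity of joint blue_knob below 0.05 rad/s and value of joint blue_vent below 0.001 m and distance of each of red_tip, yellow_tip, green_tip from where it was at the start of the episode below 0.002 m and distance of each of wrench, screwdriver, spray_can, tape_measure from where it was at the start of the episode below 0.01 m); the robot touches nothing.
It fails at once if the blue valve is overtightened: more than 0.5 N m on its seat (contact force between blue_knob_c2 and blue_seat_c0 above 23.1 N).
It fails at once if the red section, its knob or its button is touched (contact force between red_section and anything else above 1 N).
It fails at once if the yellow section, its knob or its button is touched (contact force between yellow_section and anything else above 1 N).
It fails at once if the green section, its knob or its button is touched (contact force between green_section and anything else above 1 N).
It fails at once if a bystander on the bench is pushed more than 20 mm away (distance of any of wrench, screwdriver, spray_can, tape_measure from where it was at the start of the episode above 0.02 m).
It also fails if it takes over 69 s, if anything falls off the work surface, if the arm or the gripper's body presses on something with over 40 N, if the wrist force passes 120 N, or if a joint passes its speed limit or range.

ROBOT

A 6-joint arm with a two-finger parallel gripper is mounted at the origin on the work surface. World frame = base frame: x ahead of the robot, y to its left, z up, the work surface at z = 0. Lengths are in mm, angles in rad, forces in N, time in s.
With the tool pointing down it reaches from about 300 to 875 mm from the base axis. Payload 6.4 kg.
Tool frame: the origin (TCP) lies midway between the tips of the shut fingers; the grasp point (between the pads) lies 19 mm behind it; z points along the fingers, y is the line along which they close (so a half turn about z gives the same grasp; the last joint's range is limited). The gripper opens to 85 mm and grips with 20 to 120 N. Pads are 22 mm wide; open, the fingers measure 114 mm over their backs; the gripper's body (76 mm by 85 mm) begins 54 mm behind the grasp point. The pads swing forward as they close: fully open they stand 13 mm farther back than shut.
Start: joints at [1.119, 0.181, 1.607, -0, 1.354, -0.206], TCP at [139.903, 557.735, 231.288] pointing down, gripper open.
Joint ranges: [-2.99, 2.99], [-0.89, 2.07], [0.3, 2.58], [-1.14, 4.28], [0, 2.63], [-3.12, 3.12]. Speed limits (rad/s): [2.57, 2.57, 3.01, 3.14, 3.14, 3.14].

INTERFACE

Orientations are given as [roll, pitch, yaw] about the fixed x, y, z axes, in that order (R = Rz(yaw) Ry(pitch) Rx(roll)).
In Python, from workcell import env gives the robot as it stands.
- The arm moves only by the tool play_rows, never from a script. Its argument "moves" is a list of rows, each a list of 7 numbers: the turn, a rotation vector about the tool's x, y, z in rad, then the shift along the tool's x, y, z in mm, then the gripper's target within -1 to 1 (fully open at 1, half-way at 0, shut at -1). A call has 1 to 8 rows; each row shifts and turns the commanded pose from where the row before left it, along the tool's axes as they then stand; what a row does not reach is not made up. A row lasts 1/8 s, in which the tool goes at most 62.5 mm and 10.7 degrees, less where a joint would pass 70% of its speed; a pose out of reach is approached as far as the arm can. A call is refused whole if a number of a shift passes 62.5 or a number of a turn 0.188, either way. A call with a gripper value outside its range is refused whole. The fingers move at their own pace and stop on an object; the grip force is fixed at half the most. Time passes only in rows, so rows that do not move let the fingers close. It gives the time, the measured TCP pose, the force, the opening and the grip force at its end, in the units of the state.
- env.read_state(): the state, without advancing time (a new reading comes with each control period).
- env.grab_frame(name): name is "scene" or "top"; returns a dict with "pixels" (480x640x3 uint8, red, green, blue), "fov_y" (degrees; the focal length in pixels is half the picture's height over the tangent of half this angle, whatever the lens; pixels are square), "cx", "cy" (the principal point, pixels), "R" (3x3) and "t" (3): a world point X has camera coordinates R X + t. Camera axes: x right, y down, z forward; pixel columns grow to the right and rows downward; lengths in mm; the calibration is good to about 2 mm. A picture is of the moment at which its call begins. There is no depth.
- env.hand_in(): hands the job in; it is judged then, once.
The state is a dict: "time_s": time; "joint_pos": joint angles; "dq": joint speeds; "tau": joint torques, N m; "tcp_pos": TCP position; "tool_rot": TCP orientation; "wrist_force": force on the tool from outside, world axes, zero at the start; "torque": the same for the moment, N m; "grip_width": opening from 0.0 (shut) to 1.0 (fully open); "finger_force": force on a finger pad.
Only numpy, scipy, OpenCV 4.12 (cv2) and the standard library are available. Lean on these libraries where they do the work, as an engineer would, in place of code of your own. Each camera call takes 0.05 s, during which the arm holds its last target. There are 200 camera calls.

## Working session

There is one attempt and no reset: what is moved stays moved. The work goes in short steps, Python scripts to look and compute and a tool call to move; the robot and the scene stay as the last step left them, time stands still between calls to the robot, and variables do not carry over. Pictures are saved under pics/ and viewed, at most 10 in all, crops included, and the job is handed in when it is done.

Besides the shell and the picture viewer there is one more tool, called after "Emit:" as name([rows], argument=value, ...), one row to a line, values as JSON. play_rows: Moves the arm, as the interface text tells. Its arguments: {"type":"object","properties":{"moves":{"type":"array","items":{"type":"array","items":{"type":"number"}}}},"required":["moves"]}

```bash
mkdir -p pics; cat > h.py <<'E'
import numpy as np,cv2
from workcell import env
def grab(n):
    f=env.grab_frame(n); f['f']=240/np.tan(np.radians(f['fov_y'])/2); f['R']=np.array(f['R']);f['t']=np.array(f['t']);return f
def save(f,p,crop=None,s=1):
    im=f['pixels'][:,:,::-1]
    if crop: a,b,c,d=crop; im=im[b:d,a:c]
    cv2.imwrite('pics/'+p,cv2.resize(im,None,fx=s,fy=s,interpolation=cv2.INTER_CUBIC))
def ray(f,u,v,z):
    d=f['R'].T@np.array([(u-f['cx'])/f['f'],(v-f['cy'])/f['f'],1]); c=-f['R'].T@f['t']
    return c+d*(z-c[2])/d[2]
def proj(f,X):
    q=f['R']@np.array(X)+f['t']; return f['f']*q[:2]/q[2]+[f['cx'],f['cy']]
E
python3 - <<'E'
from h import *
for n in('scene','top'):
    f=grab(n);save(f,n+'0.png');print(n,f['f'],f['cx'],f['cy'],-f['R'].T@f['t'],f['R'].round(2).tolist(),f.keys())
print(env.read_state())
E
```

```text
scene 603.9628212018018 315.82452317997735 238.59681075982704 [1001.15863319  255.37555305  963.3772771 ] [[-0.61, 0.79, 0.01], [0.67, 0.51, -0.54], [-0.43, -0.32, -0.84]] dict_keys(['pixels', 'fov_y', 'cx', 'cy', 'R', 't', 'f'])
top 464.5789171402866 327.94748859679123 236.98942454063297 [474.84586546 -58.2184676  895.77811473] [[0.01, -1.0, 0.01], [-0.99, -0.01, -0.13], [0.13, -0.01, -0.99]] dict_keys(['pixels', 'fov_y', 'cx', 'cy', 'R', 't', 'f'])
{'time_s': 0.1, 'joint_pos': array([ 1.11868624e+00,  1.81467260e-01,  1.60789498e+00,  8.38552598e-06,
        1.35376343e+00, -2.06261644e-01]), 'dq': array([ 0.00101287, -0.0024897 , -0.0017927 , -0.00104478,  0.00105708,
        0.00017962]), 'tau': array([ 9.69428111e-04, -4.45883381e+01, -3.52237022e+01, -2.47641692e-04,
        4.18776952e-03,  7.07138292e-05]), 'tcp_pos': array([139.6889095 , 557.28160448, 230.48023235]), 'tool_rot': array([-3.14009381e+00, -3.21977743e-04,  2.89574216e+00]), 'wrist_force': array([-1.2185616 , -0.44993755, -0.02281271]), 'torque': array([-0.00698118, -0.01019562, -0.06348366]), 'finger_force': 0.0, 'grip_width': 0.9980424176582056}
```

View pics/top0.png

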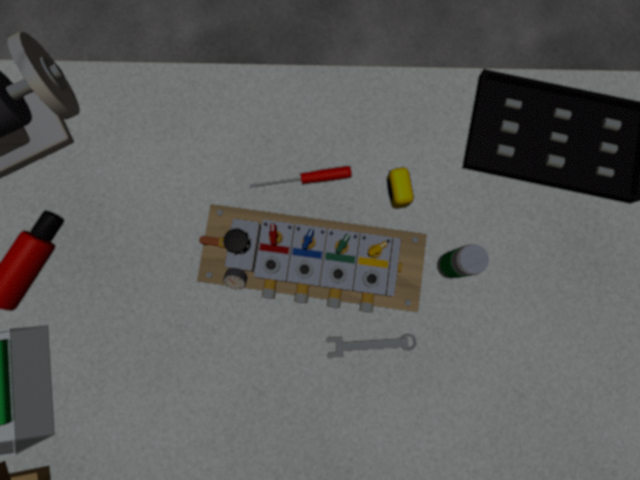

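View pics/scene0.png

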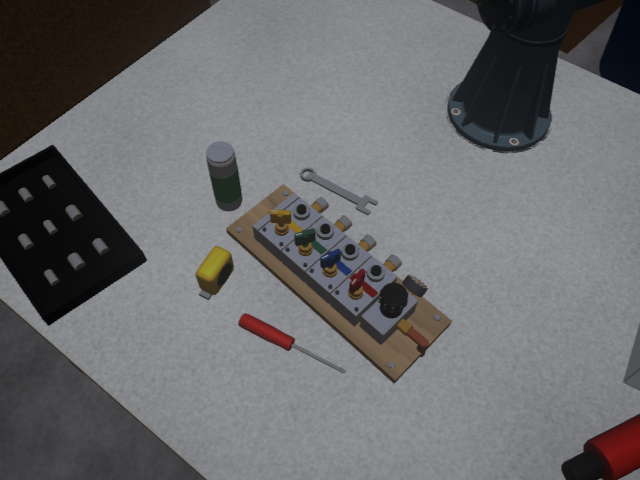

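The top view shows the row as red (275,237), blue (309,240), green (343,245) and yellow (378,248). The blue vent is near (305,269), and the couplers are on the robot side. The scene view agrees, with blue at about (330,262) and its vent at about (350,249). Next I'll zoom in.

```bash
python3 - <<'E'
from h import *
T=grab('top');S=grab('scene')
a=cv2.resize(T['pixels'][200:320,230:410,::-1],None,fx=4.4,fy=4.4,interpolation=cv2.INTER_CUBIC)[:300*2]
cv2.imwrite('pics/c1.png',a)
save(S,'c2.png',(240,180,440,330),4)
for n,f,(x0,y0,x1,y1) in(('top',T,(250,215,400,290)),('scene',S,(250,190,400,310))):
    im=f['pixels'][y0:y1,x0:x1]; h=cv2.cvtColor(im,cv2.COLOR_RGB2HSV)
    for c,lo,hi in(('red',0,6),('blue',105,125),('green',50,85),('yellow',20,30)):
        m=cv2.inRange(h,(lo,130,40),(hi,255,255))
        k,l,s,ce=cv2.connectedComponentsWithStats(m)
        for i in range(1,k):
            if s[i,4]>15: 
                p=ce[i]+[x0,y0]; print(n,c,s[i].tolist(),p.round(1),ray(f,*p,108).round(0),ray(f,*p,62).round(0))
E
```

```text
top red [10, 14, 28, 24, 194] [273.5 243.7] [567.  25. 108.] [572.  30.  62.]
top blue [43, 18, 29, 25, 257] [306.6 249.2] [558. -32. 108.] [563. -30.  62.]
top green [87, 26, 9, 11, 45] [340.9 245.8] [565. -90. 108.] [570. -92.  62.]
top green [77, 39, 27, 8, 126] [339.6 257.3] [545. -88. 108.] [549. -90.  62.]
top yellow [27, 18, 5, 9, 24] [279.2 237.5] [578.  15. 108.] [584.  20.  62.]
top yellow [59, 26, 6, 7, 22] [311.6 244. ] [567. -40. 108.] [573. -39.  62.]
top yellow [108, 27, 30, 26, 358] [373.9 257. ] [ 547. -147.  108.] [ 551. -152.   62.]
top yellow [91, 31, 7, 7, 23] [344.2 249.2] [559. -96. 108.] [564. -98.  62.]
top yellow [15, 65, 11, 9, 82] [269.6 283.8] [499.  29. 108.] [500.  35.  62.]
top yellow [47, 69, 11, 6, 51] [302.  286.9] [494. -25. 108.] [496. -23.  62.]
scene red [101, 80, 14, 16, 78] [357.7 276.9] [579.  24. 108.] [556.  12.  62.]
scene red [111, 91, 16, 16, 79] [368.5 289.2] [586.  51. 108.] [564.  40.  62.]
scene blue [72, 59, 18, 12, 86] [331.6 254.4] [570. -34. 108.] [547. -50.  62.]
scene blue [87, 71, 14, 14, 103] [343.  267.8] [579.  -4. 108.] [557. -18.  62.]
scene yellow [21, 20, 20, 7, 86] [281.1 212.5] [ 556. -154.  108.] [ 532. -176.   62.]
scene yellow [37, 30, 15, 13, 93] [294.1 226.8] [ 565. -118.  108.] [ 542. -138.   62.]
```

View pics/c1.png

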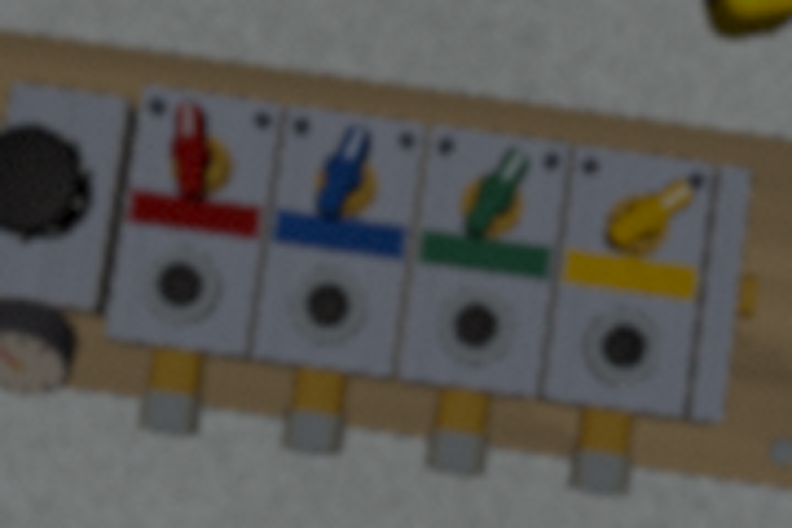

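View pics/c2.png

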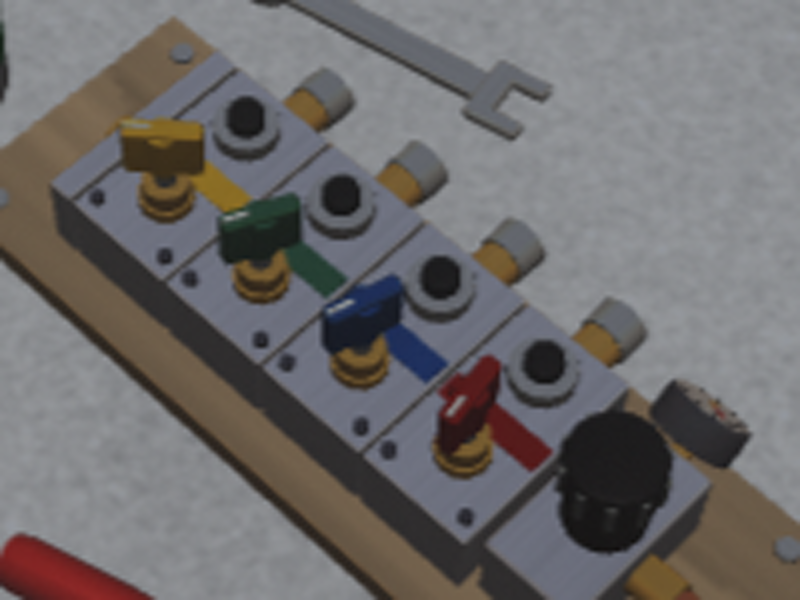

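Crop c1 shows the vents at (181,285), (327,305), (475,325) and (623,346), and the blue bar with its white end at the upper right. In c2 the vents are at about (545,360), (441,272), (342,193) and (246,115). The blue bar's top edge runs from (325,308) to (397,280).

```bash
cat >> h.py <<'E'
def tri(fs,ps):
    A=[];b=[]
    for f,(u,v) in zip(fs,ps):
        d=f['R'].T@np.array([(u-f['cx'])/f['f'],(v-f['cy'])/f['f'],1]);d/=np.linalg.norm(d);c=-f['R'].T@f['t'];P=np.eye(3)-np.outer(d,d);A.append(P);b.append(P@c)
    return np.linalg.lstsq(np.vstack(A),np.hstack(b),rcond=None)[0]
E
python3 - <<'E'
from h import *
T=grab('top');S=grab('scene')
a=np.array([(181,285),(327,305),(475,325),(623,346)])/4.4+[230,200]
b=np.array([(545,360),(441,272),(342,193),(246,115)])/4+[240,180]
vt=np.array([ray(T,*p,80) for p in a]);vs=np.array([ray(S,*p,80) for p in b])
for i in range(4):print(vt[i].round(1),vs[i].round(1),tri([T,S],[a[i],b[i]]).round(1))
V=(vt+vs)/2; d=np.polyfit(range(4),V[:,:2],1)[0];print('pitch',np.linalg.norm(d))
u=d/np.linalg.norm(d); x=np.array([-u[1],u[0]]); x*=np.sign(x[0]);print('x',x,np.degrees(np.arctan2(x[1],x[0])))
K=V[1,:2]+50*x;print('knob',K,'dirs vt/vs',vt[1,:2]+50*x,vs[1,:2]+50*x)
# bar tip ends at z=118 for angles
for th in (0,.15,.3):
    c,s=np.cos(th),np.sin(th); e=np.array([[c,s],[-s,c]])@x
    for sg in(1,-1):
        X=[*(K+sg*18*e),118];print(th,sg,((proj(T,X)-[230,200])*4.4).round(),((proj(S,X)-[240,180])*4).round())
E
```

```text
[533.   30.9  80. ] [534.9  34.   80. ] [532.9  32.1  75.4]
[525.8 -27.4  80. ] [526.3 -26.1  80. ] [525.7 -27.   78.4]
[518.6 -86.5  80. ] [519.7 -84.4  80. ] [518.4 -86.1  77.1]
[ 511.  -145.6   80. ] [ 512.5 -143.7   80. ] [ 510.9 -145.5   76.9]
pitch 59.457472562915605
x [ 0.99230949 -0.12378153] -7.110395886961666
knob [575.65193343 -32.95294964] dirs vt/vs [575.4114774  -33.62639801] [575.89238945 -32.27950127]
0 1 [347. 123.] [331. 322.]
0 -1 [334. 215.] [392. 269.]
0.15 1 [354. 124.] [327. 318.]
0.15 -1 [327. 214.] [397. 273.]
0.3 1 [360. 127.] [323. 313.]
0.3 -1 [320. 211.] [400. 278.]
```

Emit:
play_rows([
  [0,0,0,-35.4,-29.1,0,-0.3],
  [0,0,0,-35.4,-29.1,0,-0.3],
  [0,0,0,-35.4,-29.1,0,-0.3],
  [0,0,0,-35.4,-29.1,0,-0.3],
  [0,0,0,-35.4,-29.1,0,-0.3],
  [0,0,0,-35.4,-29.1,0,-0.3],
  [0,0,0,-35.4,-29.1,0,-0.3],
  [0,0,0,-35.4,-29.1,0,-0.3],
])

```text
time_s: 1.3
tcp_pos: [358.7, 261.8, 231.5]
tool_rot: [3.141, 0.001, 2.896]
wrist_force: [1.0, 0.6, -0.6]
grip_width: 0.349
finger_force: 0.0
```

Emit:
play_rows([
  [0,0,0,-35.4,-29.1,0,-0.3],
  [0,0,0,-35.4,-29.1,0,-0.3],
  [0,0,0,-35.4,-29.1,0,-0.3],
  [0,0,0,-35.4,-29.1,0,-0.3],
  [0,0,0,-35.4,-29.1,0,-0.3],
  [0,0,0,-35.4,-29.1,0,-0.3],
  [0,0,0,-35.4,-29.1,0,-0.3],
  [0,0,0.127,-32,-26,40,-0.3],
])

```text
time_s: 2.3
tcp_pos: [577.1, -30.1, 194.4]
tool_rot: [3.141, 0.008, 2.766]
wrist_force: [0.3, -0.8, 0.1]
grip_width: 0.345
finger_force: 0.0
```

```bash
cat >> h.py <<'E'
from scipy.spatial.transform import Rotation as Ro
def totool(goal,yaw=None):
    s=env.read_state();R=Ro.from_euler('xyz',s['tool_rot']).as_matrix()
    print('shift',(R.T@(np.array(goal)-s['tcp_pos'])).round(1),'t',s['time_s'],'pos',s['tcp_pos'].round(1),'rpy',s['tool_rot'].round(3),'w',round(s['grip_width'],3),'F',s['wrist_force'].round(1),'M',s['torque'].round(3),'q',s['joint_pos'].round(2))
    if yaw is not None:
        Rg=Ro.from_euler('xyz',[np.pi,0,yaw]).as_matrix();print('turn',Ro.from_matrix(R.T@Rg).as_rotvec().round(4))
E
python3 - <<'E'
from h import *
totool([575.6,-33,150],np.radians(158.6))
f=grab('scene');save(f,'s1.png',(260,150,460,300),4)
E
```

```text
shift [ 0.6 -3.3 44.4] t 2.3 pos [577.1 -30.1 194.4] rpy [3.141 0.008 2.766] w 0.345 F [ 0.3 -0.8  0.1] M [ 0.007  0.012 -0.036] q [-0.26  0.22  1.64  0.    1.27 -1.45]
turn [ 0.001   0.0081 -0.0025]
```

View pics/s1.png

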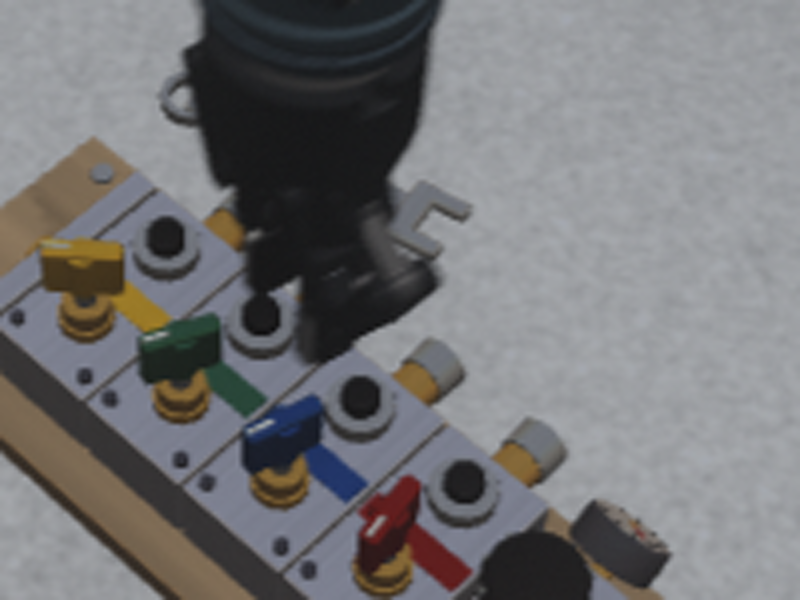

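The scene crop shows the gripper above blue, with the blue bar's top edge running from (247,435) to (320,398). The fingers are clear of the neighbours. I'll centre, then lower to just above the bar.

Emit:
play_rows([
  [0,0,0,0.3,-1.7,33,-0.3],
  [0,0,0,0.3,-1.6,33,-0.3],
  [0,0,0,0,0,0,-0.3],
  [0,0,0,0,0,0,-0.3],
])

```text
time_s: 2.85
tcp_pos: [572.4, -30.8, 126.5]
tool_rot: [3.141, 0.001, 2.769]
wrist_force: [0.3, -0.0, 0.6]
grip_width: 0.351
finger_force: 0.0
```

```bash
python3 - <<'E'
from h import *
totool([575.6,-33,90],np.radians(158.6))
f=grab('scene');save(f,'s2.png',(270,200,400,300),6)
E
```

```text
shift [-3.7 -0.9 36.5] t 2.85 pos [572.4 -30.8 126.5] rpy [3.141e+00 1.000e-03 2.769e+00] w 0.351 F [ 0.3 -0.   0.6] M [ 0.041 -0.045 -0.027] q [-0.26  0.29  1.7   0.    1.15 -1.46]
turn [0.0002 0.0014 0.0009]
```

View pics/s2.png

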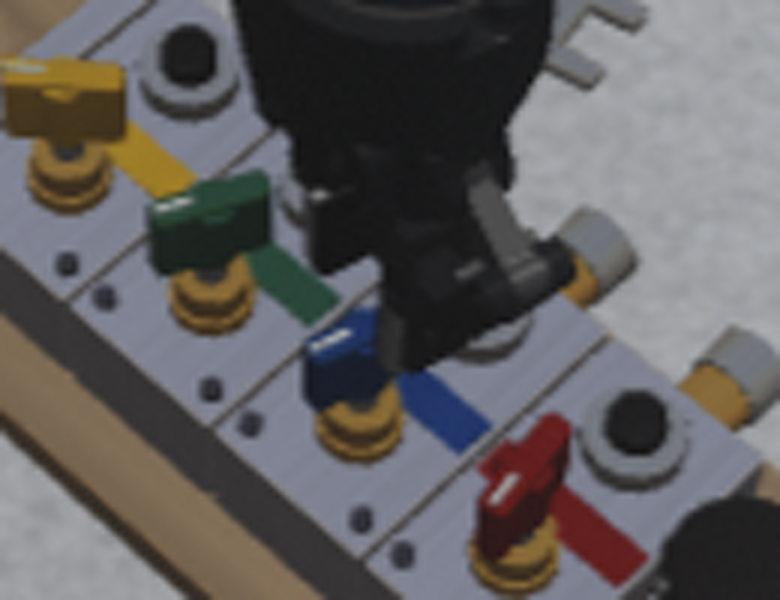

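The crop shows the fingers straddling the blue bar (white line from (312,352) to (352,330)), clear of red and green. I'll correct the offset, descend and grip.

Emit:
play_rows([
  [0,0,0,-3.7,-0.9,0,-0.3],
  [0,0,0,0,0,12,-0.3],
  [0,0,0,0,0,12,-0.3],
  [0,0,0,0,0,12,-0.3],
  [0,0,0,0,0,0,-0.3],
])

```text
time_s: 3.52
tcp_pos: [573.5, -32.6, 87.4]
tool_rot: [-3.141, -0.003, 2.769]
wrist_force: [0.0, 0.6, 0.1]
grip_width: 0.35
finger_force: 0.0
```

```bash
python3 -c "
from h import *
totool([575.6,-33,90],np.radians(158.6))"
```

```text
shift [-2.1  0.4 -2.6] t 3.525 pos [573.5 -32.6  87.4] rpy [-3.141e+00 -3.000e-03  2.769e+00] w 0.35 F [0.  0.6 0.1] M [0.015 0.055 0.028] q [-0.26  0.35  1.71 -0.    1.08 -1.46]
turn [-0.0004 -0.0034  0.0007]
```

Emit:
play_rows([
  [0,0,0,-2,0,-2,-0.3],
  [0,0,0,0,0,0,-0.6],
  [0,0,0,0,0,0,-0.8],
  [0,0,0,0,0,0,-1],
  [0,0,0,0,0,0,-1],
  [0,0,0,0,0,0,-1],
])

```text
time_s: 4.28
tcp_pos: [577.3, -33.9, 92.1]
tool_rot: [3.142, 0.002, 2.769]
wrist_force: [-0.3, -1.2, 5.3]
grip_width: 0.103
finger_force: 58.7
```

```bash
python3 -c "
from h import *
totool([575.6,-33,90],np.radians(158.6))"
```

```text
shift [2.  0.2 2.1] t 4.275 pos [577.3 -33.9  92.1] rpy [3.142e+00 2.000e-03 2.769e+00] w 0.103 F [-0.3 -1.2  5.3] M [-0.217  0.032  0.05 ] q [-0.26  0.35  1.7  -0.    1.09 -1.46]
turn [0.     0.0017 0.0007]
```

Emit:
play_rows([
  [0,0,0.08,0,0,0,-1],
  [0,0,0.08,0,0,0,-1],
  [0,0,0.08,0,0,0,-1],
  [0,0,0,0,0,0,-1],
])

```text
time_s: 4.78
tcp_pos: [577.1, -34.3, 92.1]
tool_rot: [-3.141, 0.002, 2.528]
wrist_force: [-1.6, -2.5, 6.6]
grip_width: 0.106
finger_force: 58.9
```

```bash
python3 -c "
from h import *
totool([577,-34,92])"
```

```text
shift [0.3 0.2 0.1] t 4.775 pos [577.1 -34.3  92.1] rpy [-3.141e+00  2.000e-03  2.528e+00] w 0.106 F [-1.6 -2.5  6.6] M [-0.459  0.144 -0.055] q [-0.26  0.35  1.7  -0.    1.09 -1.22]
```

Emit:
play_rows([
  [0,0,0,0,0,0,-1],
  [0,0,0,0,0,0,-1],
])

```text
time_s: 5.03
tcp_pos: [577.1, -34.3, 92.1]
tool_rot: [-3.141, 0.002, 2.529]
wrist_force: [-1.2, -2.4, 6.3]
grip_width: 0.104
finger_force: 58.9
```

```bash
cat >> h.py <<'E'
def mz(n=8):
    M=[];F=[];Y=[];X=[];T=[]
    for i in range(n):
        env.grab_frame('top');s=env.read_state();M.append(s['torque']);F.append(s['wrist_force']);Y.append(s['tool_rot'][2]);X.append(s['tcp_pos']);T.append(s['tau'][5])
    print('M',np.mean(M,0).round(3),'sd',np.std(M,0)[2].round(3),'F',np.mean(F,0).round(2),'yaw',np.mean(Y).round(4),'pos',np.mean(X,0).round(1),'tau6',np.mean(T).round(3),'t',s['time_s'])
E
python3 -c "
from h import *
mz(10)"
```

```text
M [-0.425  0.157 -0.079] sd 0.032 F [-1.18 -2.69  6.33] yaw 2.5286 pos [577.1 -34.3  92.1] tau6 -0.074 t 5.525
```

Emit:
play_rows([
  [0,0,0.07,0,0,0,-1],
  [0,0,0.07,0,0,0,-1],
  [0,0,0,0,0,0,-1],
])

```text
time_s: 5.9
tcp_pos: [577.0, -34.5, 92.1]
tool_rot: [-3.141, 0.002, 2.388]
wrist_force: [-1.8, -3.4, 7.0]
grip_width: 0.104
finger_force: 59.0
```

```bash
python3 -c "
from h import *
mz(6)"
```

```text
M [-0.545  0.29  -0.059] sd 0.029 F [-1.68 -3.28  6.58] yaw 2.3886 pos [577.  -34.5  92.1] tau6 -0.057 t 6.2
```

Emit:
play_rows([
  [0,0,0.03,0,0,0,-1],
  [0,0,0,0,0,0,-1],
])

```text
time_s: 6.45
tcp_pos: [576.9, -34.5, 92.1]
tool_rot: [-3.141, 0.002, 2.358]
wrist_force: [-2.1, -4.1, 6.0]
grip_width: 0.104
finger_force: 59.1
```

```bash
python3 -c "
from h import *
mz(6)"
```

```text
M [-0.587  0.301 -0.047] sd 0.045 F [-1.82 -3.62  6.86] yaw 2.3586 pos [576.9 -34.5  92.1] tau6 -0.065 t 6.75
```

Emit:
play_rows([
  [0,0,0.04,0,0,0,-1],
  [0,0,0,0,0,0,-1],
])

```text
time_s: 7.0
tcp_pos: [576.9, -34.6, 92.1]
tool_rot: [-3.141, 0.001, 2.318]
wrist_force: [-1.5, -4.1, 7.5]
grip_width: 0.107
finger_force: 59.1
```

```bash
python3 -c "
from h import *
mz(6)"
```

```text
M [-0.61   0.364 -0.074] sd 0.025 F [-2.34 -3.61  6.62] yaw 2.3186 pos [576.9 -34.6  92.1] tau6 -0.064 t 7.3
```

Emit:
play_rows([
  [0,0,0.04,0,0,0,-1],
  [0,0,0,0,0,0,-1],
])

```text
time_s: 7.55
tcp_pos: [576.8, -34.7, 92.1]
tool_rot: [-3.141, 0.001, 2.278]
wrist_force: [-2.4, -4.9, 7.1]
grip_width: 0.103
finger_force: 59.1
```

```bash
python3 -c "
from h import *
mz(6)"
```

```text
M [-0.661  0.394 -0.056] sd 0.014 F [-2.32 -3.7   6.98] yaw 2.2786 pos [576.8 -34.6  92.1] tau6 -0.063 t 7.85
```

Emit:
play_rows([
  [0,0,0.04,0,0,0,-1],
  [0,0,0,0,0,0,-1],
])

```text
time_s: 8.1
tcp_pos: [576.7, -34.7, 92.1]
tool_rot: [-3.141, 0.002, 2.238]
wrist_force: [-2.4, -3.8, 7.6]
grip_width: 0.106
finger_force: 59.1
```

```bash
python3 -c "
from h import *
mz(6)"
```

```text
M [-0.691  0.43  -0.079] sd 0.025 F [-2.75 -4.39  6.95] yaw 2.2386 pos [576.8 -34.7  92.1] tau6 -0.063 t 8.4
```

Emit:
play_rows([
  [0,0,0.04,0,0,0,-1],
  [0,0,0,0,0,0,-1],
])

```text
time_s: 8.65
tcp_pos: [576.7, -34.7, 92.1]
tool_rot: [-3.141, 0.002, 2.198]
wrist_force: [-2.8, -4.0, 7.3]
grip_width: 0.104
finger_force: 59.2
```

```bash
python3 -c "
from h import *
mz(6)"
```

```text
M [-0.746  0.481 -0.069] sd 0.031 F [-2.87 -4.07  7.27] yaw 2.1986 pos [576.7 -34.7  92.1] tau6 -0.062 t 8.95
```

Emit:
play_rows([
  [0,0,0.04,0,0,0,-1],
  [0,0,0,0,0,0,-1],
])

```text
time_s: 9.2
tcp_pos: [576.7, -34.8, 92.1]
tool_rot: [-3.141, 0.002, 2.158]
wrist_force: [-3.5, -3.7, 8.4]
grip_width: 0.105
finger_force: 59.2
```

```bash
python3 -c "
from h import *
mz(6)"
```

```text
M [-0.773  0.523 -0.059] sd 0.021 F [-3.4  -3.91  7.87] yaw 2.1586 pos [576.6 -34.8  92.1] tau6 -0.062 t 9.5
```

Emit:
play_rows([
  [0,0,0.04,0,0,0,-1],
  [0,0,0,0,0,0,-1],
])

```text
time_s: 9.75
tcp_pos: [576.6, -34.8, 92.1]
tool_rot: [-3.14, 0.002, 2.118]
wrist_force: [-3.4, -4.7, 7.4]
grip_width: 0.105
finger_force: 59.2
```

```bash
python3 -c "
from h import *
mz(6)"
```

```text
M [-0.778  0.575 -0.067] sd 0.036 F [-3.5  -4.43  8.15] yaw 2.1186 pos [576.6 -34.8  92.1] tau6 -0.061 t 10.05
```

Emit:
play_rows([
  [0,0,0.04,0,0,0,-1],
  [0,0,0,0,0,0,-1],
])

```text
time_s: 10.3
tcp_pos: [576.5, -34.9, 92.1]
tool_rot: [-3.14, 0.002, 2.078]
wrist_force: [-3.0, -3.8, 8.4]
grip_width: 0.106
finger_force: 59.2
```

```bash
python3 -c "
from h import *
mz(6)"
```

```text
M [-0.797  0.629 -0.071] sd 0.038 F [-3.87 -4.75  8.17] yaw 2.0786 pos [576.5 -34.9  92.1] tau6 -0.061 t 10.6
```

Emit:
play_rows([
  [0,0,0.04,0,0,0,-1],
  [0,0,0,0,0,0,-1],
])

```text
time_s: 10.85
tcp_pos: [576.5, -34.9, 92.1]
tool_rot: [-3.14, 0.002, 2.038]
wrist_force: [-3.1, -4.3, 8.7]
grip_width: 0.106
finger_force: 59.3
```

```bash
python3 -c "
from h import *
mz(6)"
```

```text
M [-0.847  0.677 -0.049] sd 0.035 F [-4.15 -4.75  8.13] yaw 2.0386 pos [576.5 -34.9  92.1] tau6 -0.06 t 11.15
```

Emit:
play_rows([
  [0,0,0.04,0,0,0,-1],
  [0,0,0,0,0,0,-1],
])

```text
time_s: 11.4
tcp_pos: [576.4, -34.9, 92.1]
tool_rot: [-3.14, 0.002, 1.998]
wrist_force: [-4.5, -4.6, 8.3]
grip_width: 0.108
finger_force: 59.3
```

```bash
python3 -c "
from h import *
mz(6)"
```

```text
M [-0.851  0.731 -0.084] sd 0.032 F [-4.49 -4.69  8.58] yaw 1.9987 pos [576.4 -34.9  92.1] tau6 -0.06 t 11.7
```

Emit:
play_rows([
  [0,0,0.04,0,0,0,-1],
  [0,0,0,0,0,0,-1],
])

```text
time_s: 11.95
tcp_pos: [576.3, -34.9, 92.1]
tool_rot: [-3.14, 0.002, 1.958]
wrist_force: [-4.6, -5.1, 8.8]
grip_width: 0.106
finger_force: 59.3
```

```bash
python3 -c "
from h import *
mz(6)"
```

```text
M [-0.872  0.759 -0.069] sd 0.023 F [-4.88 -5.2   8.29] yaw 1.9587 pos [576.3 -34.9  92.1] tau6 -0.06 t 12.25
```

Emit:
play_rows([
  [0,0,0.04,0,0,0,-1],
  [0,0,0,0,0,0,-1],
])

```text
time_s: 12.5
tcp_pos: [576.2, -35.0, 92.1]
tool_rot: [-3.14, 0.002, 1.918]
wrist_force: [-5.0, -5.9, 8.8]
grip_width: 0.104
finger_force: 59.4
```

```bash
python3 -c "
from h import *
mz(6)"
```

```text
M [-0.895  0.835 -0.08 ] sd 0.015 F [-5.2  -4.95  8.83] yaw 1.9187 pos [576.2 -35.   92.1] tau6 -0.059 t 12.8
```

Emit:
play_rows([
  [0,0,0.04,0,0,0,-1],
  [0,0,0,0,0,0,-1],
])

```text
time_s: 13.05
tcp_pos: [576.2, -35.0, 92.1]
tool_rot: [-3.14, 0.002, 1.879]
wrist_force: [-5.2, -5.1, 8.5]
grip_width: 0.104
finger_force: 59.4
```

```bash
python3 -c "
from h import *
mz(6)"
```

```text
M [-0.921  0.873 -0.027] sd 0.01 F [-4.52 -5.49  9.07] yaw 1.8788 pos [576.2 -35.   92.1] tau6 -0.009 t 13.35
```

The seat is met: torque rises at yaw of about 1.88.

Emit:
play_rows([
  [0,0,0.03,0,0,0,-1],
  [0,0,0,0,0,0,-1],
])

```text
time_s: 13.6
tcp_pos: [576.1, -35.0, 92.0]
tool_rot: [-3.14, 0.002, 1.849]
wrist_force: [-5.2, -5.4, 9.5]
grip_width: 0.1
finger_force: 59.4
```

```bash
python3 -c "
from h import *
mz(6)"
```

```text
M [-0.95   0.939  0.051] sd 0.016 F [-4.63 -5.35  9.02] yaw 1.849 pos [576.2 -35.   92.1] tau6 0.055 t 13.9
```

Emit:
play_rows([
  [0,0,0.02,0,0,0,-1],
  [0,0,0,0,0,0,-1],
])

```text
time_s: 14.15
tcp_pos: [576.1, -35.0, 92.1]
tool_rot: [-3.14, 0.002, 1.829]
wrist_force: [-5.4, -5.7, 9.0]
grip_width: 0.104
finger_force: 59.4
```

```bash
python3 -c "
from h import *
mz(6)"
```

```text
M [-0.98   0.988  0.132] sd 0.038 F [-5.21 -5.74  9.36] yaw 1.8292 pos [576.1 -35.   92.1] tau6 0.133 t 14.45
```

Emit:
play_rows([
  [0,0,0.02,0,0,0,-1],
  [0,0,0,0,0,0,-1],
])

```text
time_s: 14.7
tcp_pos: [576.1, -35.0, 92.1]
tool_rot: [-3.14, 0.002, 1.809]
wrist_force: [-5.2, -5.9, 9.1]
grip_width: 0.105
finger_force: 59.4
```

```bash
python3 -c "
from h import *
mz(6)"
```

```text
M [-0.979  1.019  0.175] sd 0.023 F [-5.29 -5.5   9.06] yaw 1.8093 pos [576.1 -35.   92.1] tau6 0.181 t 15.0
```

Emit:
play_rows([
  [0,0,0.025,0,0,0,-1],
  [0,0,0,0,0,0,-1],
])

```text
time_s: 15.25
tcp_pos: [576.1, -35.1, 92.1]
tool_rot: [-3.14, 0.002, 1.784]
wrist_force: [-5.7, -5.4, 9.2]
grip_width: 0.103
finger_force: 59.4
```

```bash
python3 -c "
from h import *
mz(6)"
```

```text
M [-0.991  1.079  0.228] sd 0.026 F [-5.27 -5.43  9.36] yaw 1.7845 pos [576.1 -35.1  92.1] tau6 0.225 t 15.55
```

Emit:
play_rows([
  [0,0,0.03,0,0,0,-1],
  [0,0,0,0,0,0,-1],
  [0,0,0,0,0,0,-1],
])

```text
time_s: 15.92
tcp_pos: [576.0, -35.1, 92.1]
tool_rot: [-3.14, 0.002, 1.755]
wrist_force: [-4.9, -5.5, 9.5]
grip_width: 0.103
finger_force: 59.5
```

```bash
python3 -c "
from h import *
mz(6)"
```

```text
M [-0.996  1.14   0.295] sd 0.024 F [-5.28 -5.4   9.39] yaw 1.7546 pos [576.  -35.1  92.1] tau6 0.278 t 16.225
```

The valve is snug: between 0.2 and 0.37 N m on the seat, allowing either sign of the friction. I'll release and lift.

Emit:
play_rows([
  [0,0,0,0,0,0,-0.3],
  [0,0,0,0,0,0,-0.3],
  [0,0,0,0,0,0,-0.3],
  [0,0,0,0,0,-10,-0.3],
  [0,0,0,0,0,-25,-0.3],
  [0,0,0,0,0,-25,-0.3],
  [0,0,0,0,0,0,-1],
  [0,0,0,0,0,0,-1],
])

```text
time_s: 17.23
tcp_pos: [576.3, -33.5, 150.8]
tool_rot: [-3.141, -0.0, 1.754]
wrist_force: [-0.2, 0.4, -0.1]
grip_width: 0.003
finger_force: 0.0
```

```bash
python3 - <<'E'
from h import *
totool([526,-26.7,110])
f=grab('scene');save(f,'s3.png',(270,190,400,290),6)
E
```

```text
shift [ 15.8 -48.2  40.8] t 17.225 pos [576.3 -33.5 150.8] rpy [-3.141 -0.     1.754] w 0.003 F [-0.2  0.4 -0.1] M [-0.023 -0.023 -0.053] q [-0.26  0.27  1.67  0.    1.2  -0.45]
```

View pics/s3.png

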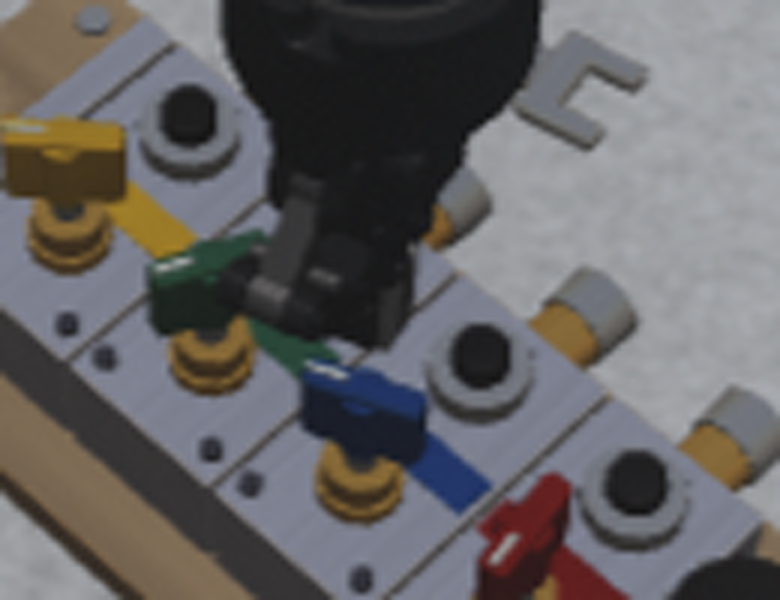

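The crop shows the blue bar turned nearly along the row and released, with its vent at (482,350) and the neighbours unmoved. Next I'll go over the vent and turn so the fingers' closing line lies along the row.

Emit:
play_rows([
  [0,0,0,5,-16,0,-1],
  [0,0,0,5,-16,0,-1],
  [0,0,0,5,-16,0,-1],
  [0,0,-0.18,0,0,0,-1],
  [0,0,-0.18,0,0,0,-1],
  [0,0,-0.18,0,0,0,-1],
  [0,0,-0.18,0,0,0,-1],
  [0,0,-0.18,0,0,0,-1],
])

```text
time_s: 18.27
tcp_pos: [525.9, -27.4, 149.9]
tool_rot: [-3.141, -0.002, 2.66]
wrist_force: [0.4, -0.8, 0.4]
grip_width: 0.001
finger_force: 0.0
```

Emit:
play_rows([
  [0,0,-0.18,0,0,0,-1],
  [0,0,-0.18,0,0,0,-1],
  [0,0,0,0,0,25,-1],
  [0,0,0,0,0,25,-1],
  [0,0,0,0,0,0,-1],
  [0,0,0,0,0,0,-1],
])

```text
time_s: 19.02
tcp_pos: [526.8, -27.6, 101.5]
tool_rot: [3.142, -0.0, 3.014]
wrist_force: [0.4, 0.8, 0.3]
grip_width: -0.001
finger_force: 0.0
```

```bash
python3 - <<'E'
from h import *
totool([526.5,-27.5,85])
f=grab('scene');save(f,'s4.png',(270,190,400,290),6)
E
```

```text
shift [ 0.3  0.1 16.5] t 19.025 pos [526.8 -27.6 101.5] rpy [ 3.142 -0.     3.014] w -0.001 F [0.4 0.8 0.3] M [-0.069 -0.071  0.023] q [-0.28  0.23  1.83 -0.    1.08 -1.72]
```

View pics/s4.png

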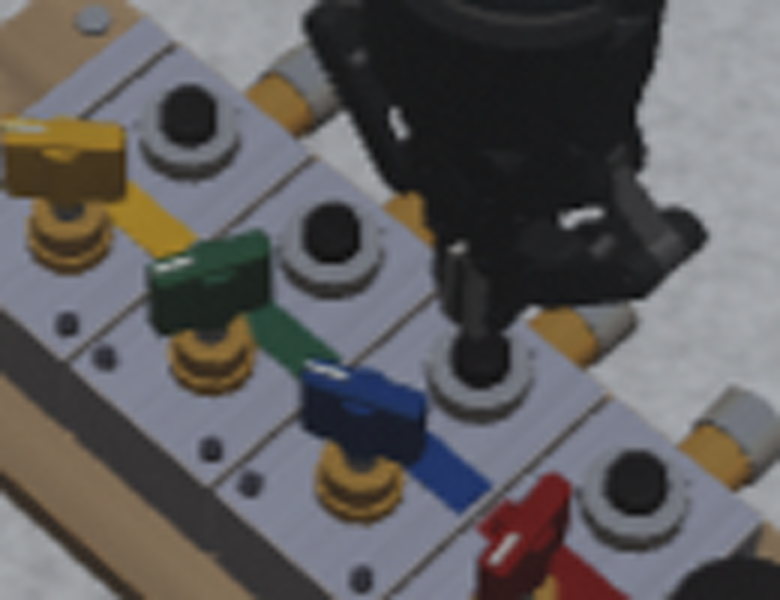

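The crop shows the closed fingertips directly above the blue vent button (480,355), with the neighbours clear. I'll press in small steps.

Emit:
play_rows([
  [0,0,0,0,0,10,-1],
  [0,0,0,0,0,7,-1],
  [0,0,0,0,0,3,-1],
  [0,0,0,0,0,0,-1],
])

```text
time_s: 19.58
tcp_pos: [526.5, -27.5, 80.9]
tool_rot: [3.141, -0.001, 3.014]
wrist_force: [-0.1, -0.2, -0.4]
grip_width: -0.002
finger_force: 0.0
```

Emit:
play_rows([
  [0,0,0,0,0,2,-1],
  [0,0,0,0,0,0,-1],
])

```text
time_s: 19.82
tcp_pos: [527.0, -27.7, 79.6]
tool_rot: [-3.142, 0.001, 3.014]
wrist_force: [-1.2, -0.6, 2.1]
grip_width: -0.001
finger_force: 1.3
```

Emit:
play_rows([
  [0,0,0,0,0,2,-1],
  [0,0,0,0,0,0,-1],
])

```text
time_s: 20.08
tcp_pos: [527.1, -27.7, 77.6]
tool_rot: [-3.141, 0.001, 3.014]
wrist_force: [-0.9, 0.5, 3.6]
grip_width: -0.005
finger_force: 2.0
```

Emit:
play_rows([
  [0,0,0,0,0,2,-1],
  [0,0,0,0,0,0,-1],
])

```text
time_s: 20.32
tcp_pos: [527.0, -27.7, 75.5]
tool_rot: [-3.142, 0.001, 3.014]
wrist_force: [0.1, -1.2, 5.1]
grip_width: -0.001
finger_force: 2.7
```

Emit:
play_rows([
  [0,0,0,0,0,1.5,-1],
  [0,0,0,0,0,0,-1],
])

```text
time_s: 20.58
tcp_pos: [527.1, -27.7, 74.2]
tool_rot: [-3.141, 0.001, 3.014]
wrist_force: [-1.0, 1.1, 6.5]
grip_width: 0.001
finger_force: 3.2
```

Emit:
play_rows([
  [0,0,0,0,0,0.7,-1],
  [0,0,0,0,0,0,-1],
])

```text
time_s: 20.82
tcp_pos: [527.1, -27.7, 74.0]
tool_rot: [-3.141, 0.001, 3.014]
wrist_force: [-3.3, 0.4, 10.7]
grip_width: 0.003
finger_force: 5.6
```

The button is on its stop at 10.7 N, above the 6.7 N it needs. I'll hold for about 1.1 s, then lift.

Emit:
play_rows([
  [0,0,0,0,0,0,-1],
  [0,0,0,0,0,0,-1],
  [0,0,0,0,0,0,-1],
  [0,0,0,0,0,0,-1],
  [0,0,0,0,0,0,-1],
  [0,0,0,0,0,0,-1],
  [0,0,0,0,0,0,-1],
  [0,0,0,0,0,0,-1],
])

```text
time_s: 21.82
tcp_pos: [527.1, -27.7, 74.0]
tool_rot: [-3.141, 0.001, 3.014]
wrist_force: [-2.6, 1.1, 10.6]
grip_width: 0.0
finger_force: 5.5
```

Emit:
play_rows([
  [0,0,0,0,0,-5,-1],
  [0,0,0,0,0,-15,-1],
  [0,0,0,0,0,-40,-1],
  [0,0,0,0,0,-50,-1],
  [0,0,0,0,0,-30,-1],
  [0,0,0,0,0,0,-1],
  [0,0,0,0,0,0,-1],
  [0,0,0,0,0,0,-1],
])

```text
time_s: 22.82
tcp_pos: [525.7, -27.3, 211.4]
tool_rot: [3.141, -0.003, 3.014]
wrist_force: [0.0, 0.1, -0.8]
grip_width: -0.001
finger_force: 0.0
```

```bash
python3 - <<'E'
from h import *
totool([526.5,-27.5,85])
f=grab('scene');save(f,'s5.png',(270,190,400,290),6)
E
```

```text
shift [-1.200e+00 -1.000e-01  1.264e+02] t 22.825 pos [525.7 -27.3 211.4] rpy [ 3.141e+00 -3.000e-03  3.014e+00] w -0.001 F [ 0.   0.1 -0.8] M [-0.03   0.04  -0.008] q [-0.28  0.09  1.75 -0.    1.3  -1.72]
```

View pics/s5.png

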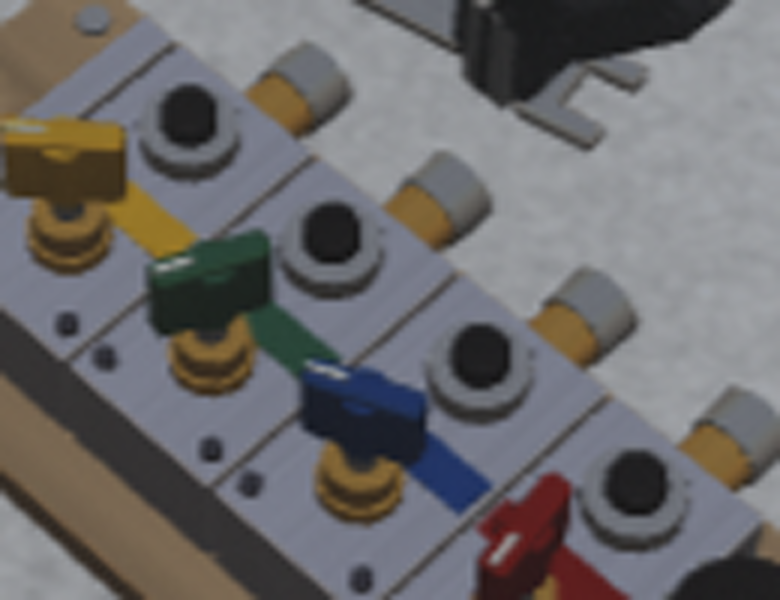

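The final crop shows the blue vent back up at (480,352), the bar still shut, the neighbours unmoved and the arm clear. Handing in.

```bash
python3 -c "
from workcell import env
print(env.hand_in())"
```

```text
the job is handed in; nothing more can be done
None
```

I shut the blue valve finger-tight (an estimated 0.2 to 0.37 N m on its seat), held its vent fully down for about 1.1 s, let it back up and handed the job in at about 23 s; the neighbours looked unmoved in the last picture, and the hand-in returned no verdict.

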